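# Clamp a phone board in its test fixture to one click

### The arm

A 7-joint arm with a two-finger parallel gripper is mounted at the origin on a cart in front of the work surface, level with it; the furniture and walls round the work are solid. World frame = base frame: x ahead of the robot, y to its left, z up, the work surface at z = 0. Lengths are in m, angles in rad, forces in N, time in s.
With the tool pointing down it reaches from about 0.4 to 0.9 m from the base axis. Payload 5.5 kg.
Tool frame: the origin (TCP) lies midway between the tips of the shut fingers; the grasp point (between the pads) lies 19 mm behind it; z points along the fingers, y is the line along which they close (so a half turn about z gives the same grasp; the last joint's range is limited). The gripper opens to 92 mm and grips with 3 to 60 N. Pads are 19 mm wide; open, the fingers measure 130 mm over their backs; the gripper's body (75 mm by 190 mm) begins 47 mm behind the grasp point.
Start: joints at [-0.889, 0.501, -0.427, 1.55, 0.221, 1.138, -0.21], TCP at [0.264, 0.594, 0.227] pointing down, gripper open.
Joint ranges: [-2.88, 2.88], [-0.31, 2.03], [-1.54, 1.56], [0.2, 2.42], [-1.41, 4.55], [0.19, 2.02], [-2.57, 2.57]. Speed limits (rad/s): [2.57, 2.57, 3.14, 3.14, 3.14, 3.14, 3.14].

### API

Orientations are given as a unit quaternion [x, y, z, w].
In Python, from bench import ctrl, eyes, job gives the robot as it stands. The module is installed in compiled form; this text tells all that it offers.
- The arm moves only by the tool move_arm, never from a script. Its argument "moves" is a list of rows, each a list of 3 entries, a list of its own where there are three numbers: the finger opening in cm, from 0 to 9.18, then the shift along the tool's x, y, z in cm, then the turn, a rotation vector about the tool's x, y, z in rad. A call has 1 to 12 rows; each row shifts and turns the commanded pose from where the row before left it, along the tool's axes as they then stand; what a row does not reach is not made up. A row lasts 1/10 s, in which the tool goes at most 50 mm and 8.59 degrees, less where a joint would pass 70% of its speed; a pose out of reach is approached as far as the arm can. A call with a gripper value outside its range is refused whole. The fingers move at their own pace and stop on an object; "force" is the grip in N (left out, the last holds). Time passes only in rows, so rows that do not move let the fingers close. It gives the time, the measured TCP pose, the force, the opening and the grip force at its end, in the units of the state.
- ctrl.observe(): the state, without advancing time (a new reading comes with each control period).
- eyes.read_camera(name): name is "scene" or "top" or "wrist"; returns the picture (384x512x3 uint8, red, green, blue); there is no depth.
- eyes.get_calibration(name): a dict with "vertical_fov" (degrees; the focal length in pixels is half the picture's height over the tangent of half this angle, whatever the lens; pixels are square), "cx", "cy" (the principal point, pixels), "R" (3x3) and "t" (3): a world point X has camera coordinates R X + t. Camera axes: x right, y down, z forward; pixel columns grow to the right and rows downward; lengths in m; the calibration is good to about 2 mm. A picture is of the moment at which its call begins: read the wrist's pose just before it. get_calibration takes no time and is no camera call; for the wrist camera it gives the pose at the moment of the call.
- job.sign_off(): hands the job in; it is judged then, once.
The state is a dict: "clock": time; "joint_positions": joint angles; "dq": joint speeds; "joint_torque": joint torques, N m; "tool_pos": TCP position; "ee_rot": TCP orientation; "ft_force": force on the tool from outside, world axes, zero at the start; "ft_torque": the same for the moment, N m; "finger_gap": finger opening in m; "grasp_force": force on a finger pad.
Only numpy, scipy, OpenCV 4.12 (cv2) and the standard library are available. Lean on these libraries where they do the work, as an engineer would, in place of code of your own. Each camera call takes 0.05 s, during which the arm holds its last target. There are 200 camera calls.

### The job

A phone's logic board lies loose in the nest of the tilted test fixture. Swing the fixture's clamp arm round over the board until it rests against its stop pin, then tighten the black star knob clockwise until its torque limiter clicks over once, and stop there: a second click would strain the board. Let go, with the board still in its nest, and leave the other things on the bench where they are.

Things in the scene. Friction and masses are not known exactly. Their poses are not given: they have to be found in the camera images.
- fixture: Test fixture, fixed: grey base 160 x 202 mm, and hinged on it an aluminium plate 170 x 182 mm that leans 30 degrees towards its front (its front faces the robot's left). Origin: centre of the base's underside; x to its high rear side, y left, z up. The plate's normal is (-0.5, 0, 0.866) here. Fixed parts stand up to 46 mm over the plate; the two side stays reach 114 mm over the bench.
- nest_centre (a point): Centre of the board's place in the black nest on the plate, 10 mm above the plate; fixed to the fixture.
- board_centre (a point): Green logic board, 86 x 62 mm, with a 34 mm square steel shield can in its middle; loose in the nest with 1 mm of play, held by low lips. This point is at the board's centre, at half its height.
- swing_pivot (a point): Point on the clamp arm's swing axis at its hub, near the plate's high edge, 54 mm above the plate. The arm is an aluminium bar 28 mm wide, top 47 mm above the plate, with the knob 90 mm from this axis, its centre 18.5 mm higher than this point. Axes turn with the arm: z along the plate's normal (the axis of arm and knob), x from the knob to the pivot.
- swing_arm (a joint): Swing of the clamp arm, rad. 0: over the board against its stop pin, pointing down the slope, knob above the shield can. Grows counter-clockwise (from above), away towards the robot; starts at 0.85 to 1.30. Stiff (about 2.5 N at the knob), stays where left; may be pushed or led by the knob. Tightening presses the arm on its stop.
- knob_centre (a point): Centre of the star knob: black, eight lobes, 51 mm across, 27 mm high (half above, half below this point; the arm's top is 25 mm below it). z: its axis, 30 degrees from vertical. Clockwise (from above) tightens: a rubber foot comes down on the can after 1.8 to 3.6 rad of easy turning (0.05 N m), unknown beforehand; turning back loosens it.
- knob (a joint): Turn of the knob on its screw through the torque limiter, rad. 0 at the start and while both turn together. With the foot seated, turning on meets a spring: up to 0.45 N m near 0.26 rad, none at 0.52 (let go earlier, it springs back to 0), then it clicks on and rests at 1.05, one click. A second click starts there, takes as much and tips over at 1.57.
- brush: Bystander: black anti-static brush, 159 x 14 x 10 mm, lying left of the fixture; origin at the centre of its underside
- pen: Bystander: orange flux pen, 131 x 13 x 13 mm, lying beside the fixture, on the robot's side; origin at the centre of its underside
- tape: Bystander: amber tape roll, 60 mm across, 12 mm high, lying flat behind the fixture; origin at the centre of its underside
- spool: Bystander: solder spool with black flanges, 55 mm across, 36 mm high, standing behind the fixture; origin at the centre of its underside

How it is judged:
On the way, in this order (a step that is already met when the one before it is completed fails the run):
1. the clamp arm is over the board, against its stop (value of joint swing_arm below 0.06 rad and value of joint knob below 0.4 rad), for 0.2 s.
2. the knob has clicked over once (value of joint knob between 0.85 and 1.3 rad and value of joint swing_arm below 0.06 rad), for 0.2 s.
At the end, for the whole second after the job is handed in: The clamp arm is against its stop over the board (swing below 0.06 rad), the knob rests one click on (0.85 to 1.25 rad on its screw), the board lies still within 8 mm of the nest's centre, and no bystander is more than 30 mm from where it was (value of joint swing_arm below 0.06 rad and value of joint knob between 0.85 and 1.25 rad and distance between board_centre and nest_centre below 0.008 m and linear speed of board below 0.02 m/s and not (distance of brush from where it was at the start of the episode above 0.03 m) and not (distance of pen from where it was at the start of the episode above 0.03 m) and not (distance of tape from where it was at the start of the episode above 0.03 m) and not (distance of spool from where it was at the start of the episode above 0.03 m)); the robot touches nothing.
It fails at once if the knob is turned over a second click (value of joint knob above 1.57 rad).
It fails at once if the torque limiter is clicked while the arm is off the board (value of joint swing_arm above 0.1 rad and value of joint knob above 0.52 rad).
It fails at once if the board is knocked out of its nest (distance between board_centre and nest_centre above 0.012 m).
It fails at once if a bystander is pushed away (distance of any of brush, pen, tape, spool from where it was at the start of the episode above 0.04 m).
It also fails if it takes over 72 s, if anything falls off the work surface, if the arm or the gripper's body presses on something with over 40 N, if the wrist force passes 120 N, or if a joint passes its speed limit or range.

## Working session

There is one attempt and no reset: what is moved stays moved. The work goes in short steps, Python scripts to look and compute and a tool call to move; the robot and the scene stay as the last step left them, time stands still between calls to the robot, and variables do not carry over. Pictures are saved under pics/ and viewed, at most 10 in all, crops included, and the job is handed in when it is done.

Besides the shell and the picture viewer there is one more tool, called after ">>>" as name(argument=value, ...) on one line, values as JSON. move_arm: Moves the arm, as the interface text tells. Its arguments: {"type":"object","properties":{"moves":{"type":"array","items":{"type":"array"}},"force":{"type":"number"}},"required":["moves"]}

```bash
mkdir -p pics
python3 - <<'E'
from bench import ctrl,eyes
import cv2,numpy as np
for n in("scene","top"):
    im=eyes.read_camera(n); c=eyes.get_calibration(n); print(n,c)
    cv2.imwrite(f"pics/{n}0.png",cv2.resize(im[:,:,::-1],(800,600),interpolation=cv2.INTER_CUBIC))
s=ctrl.observe();print(s)
E
```

```text
scene {'vertical_fov': 51.168267172422745, 'cx': 256.30630552882695, 'cy': 195.1606506628721, 'R': array([[ 0.78873232, -0.61462678,  0.01162992],
       [-0.36148466, -0.47901855, -0.79991879],
       [ 0.49722246,  0.62671776, -0.59999556]]), 't': array([-0.3016856 ,  0.44538508,  0.53527988])}
top {'vertical_fov': 51.15039748802881, 'cx': 256.18656731329867, 'cy': 189.18831922713224, 'R': array([[ 0.00753988, -0.99941124,  0.03347135],
       [-0.99134789, -0.01185714, -0.13072399],
       [ 0.1310439 , -0.03219611, -0.99085363]]), 't': array([0.24120931, 0.59395671, 0.99187706])}
{'clock': 0.1, 'joint_positions': array([-0.88881095,  0.50175919, -0.42678778,  1.55133498,  0.22081209,
        1.13829581, -0.21028784]), 'dq': array([ 0.00171647, -0.00133099,  0.00058486, -0.00262552,  0.00059916,
       -0.00099221,  0.00095625]), 'joint_torque': array([-1.13977172e-02, -5.67864633e+01, -5.83836839e+00, -2.79915333e+01,
       -6.89700991e-02,  2.40523129e-02,  2.48503869e-05]), 'tool_pos': array([0.2641189 , 0.59323568, 0.22578149]), 'ee_rot': array([ 2.07843223e-01,  9.78161763e-01, -8.48134477e-04, -2.03059117e-04]), 'ft_force': array([0.71627523, 0.33383161, 0.51611504]), 'ft_torque': array([-0.02990847, -0.03736169,  0.05851203]), 'grasp_force': 0.0, 'finger_gap': 0.09162959309086019}
```

View pics/scene0.png

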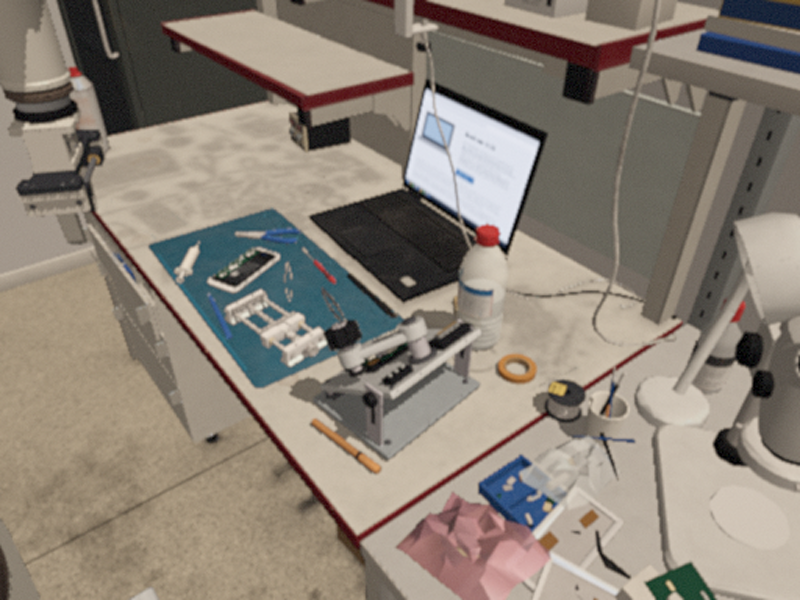

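View pics/top0.png

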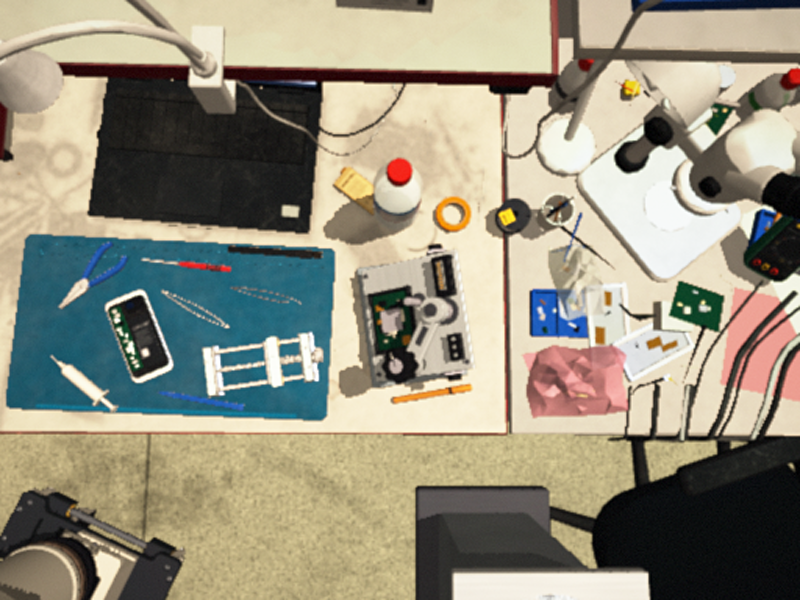

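The scene view shows the knob near (342,333) and the hub near (413,330). In the top view the knob is near (402,364) and the hub near (435,309). I'll enlarge both.

Run:
```python
from bench import eyes
import cv2,numpy as np
a=eyes.read_camera("top")[150:260,215:315,::-1]; b=eyes.read_camera("scene")[190:300,195:315,::-1]
f=lambda i:cv2.resize(i,(400,int(400*i.shape[0]/i.shape[1])),interpolation=cv2.INTER_CUBIC)
a=f(a);b=f(b);b=np.vstack([b,np.zeros((a.shape[0]-b.shape[0],400,3),np.uint8)])
cv2.imwrite("pics/c1.png",np.hstack([a,b]))
```

```text
(no output)
```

View pics/c1.png

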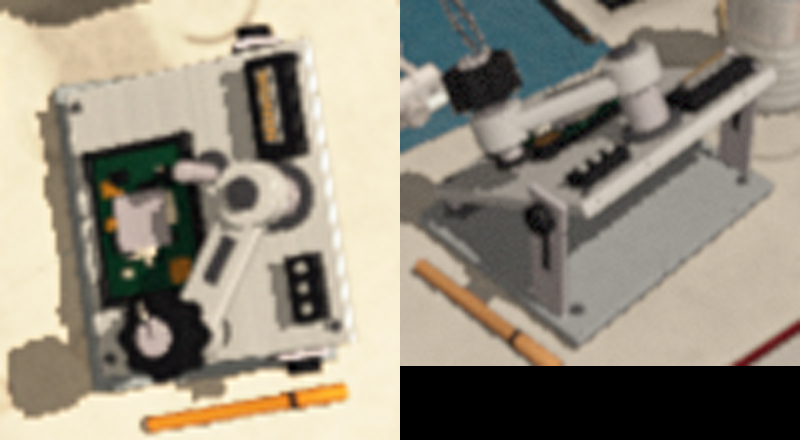

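The crop shows the knob centre at about (165,337) on the left and (483,82) on the right. The hub cap is at (243,195) on the left and (634,55) on the right, and the shield can at (140,225). Next I triangulate.

```bash
cat > h.py <<'E'
import numpy as np
from scipy.spatial.transform import Rotation as Ro
from bench import eyes,ctrl
def ray(n,p,c=None):
    c=c or eyes.get_calibration(n); f=192/np.tan(np.radians(c["vertical_fov"]/2))
    d=c["R"].T@np.array([(p[0]-c["cx"])/f,(p[1]-c["cy"])/f,1]); return -c["R"].T@c["t"],d/np.linalg.norm(d)
def tri(rs):
    A=sum(np.eye(3)-np.outer(d,d) for o,d in rs); b=sum((np.eye(3)-np.outer(d,d))@o for o,d in rs)
    return np.linalg.solve(A,b)
def onz(r,z): return r[0]+r[1]*(z-r[0][2])/r[1][2]
def proj(n,X,c=None):
    c=c or eyes.get_calibration(n); f=192/np.tan(np.radians(c["vertical_fov"]/2)); q=c["R"]@X+c["t"]
    return np.array([c["cx"]+f*q[0]/q[2],c["cy"]+f*q[1]/q[2]])
E
python3 - <<'E'
from h import *
T=lambda p:ray("top",(215+p[0]/4,150+p[1]/4)); S=lambda p:ray("scene",(195+(p[0]-400)/3.333,190+p[1]/3.333))
K=tri([T((165,337)),S((483,82))]);P=tri([T((243,195)),S((634,55))])
print("K",K,"hubtop",P)
for q in(((305,45),(352,340),.105),((55,95),(95,388),.02)):
    a,b=onz(T(q[0]),q[2]),onz(T(q[1]),q[2]);print("edge",a,b,np.arctan2(*(a-b)[1::-1]))
yaw=np.arctan2(*(a-b)[1::-1]) 
for r in(T((165,337)),S((483,82)),T((243,195)),S((634,55))):print(np.linalg.norm(np.cross(r[1],(K if r[0] is None else K)-r[0])))
print("can",[onz(T((140,225)),z) for z in(.06,.08)])
E
```

```text
K [0.47587676 0.24893602 0.14141976] hubtop [0.55819619 0.20407664 0.15159049]
edge [0.65131061 0.16513929 0.105     ] [0.47472083 0.13804283 0.105     ] 0.15225544056269655
edge [0.63325323 0.31829397 0.02      ] [0.44462377 0.28977744 0.02      ] 0.15004132702895542
0.0011740436679154682
0.0011740436679154264
0.09030003536220611
0.09791582224135358
can [array([0.54538105, 0.26283492, 0.06      ]), array([0.54360025, 0.26318175, 0.08      ])]
```

```bash
cat >> h.py <<'E'
yaw=.151
fx=np.array([np.sin(yaw),-np.cos(yaw),0]);fy=np.array([np.cos(yaw),np.sin(yaw),0]);ez=np.array([0,0,1.])
n=-.5*fx+.8660254*ez; u0=-(.8660254*fx+.5*ez)
def frame(th):
    "tool rotation with y tangential to arm at swing th, z into plate; radial direction"
    y=np.sin(th)*u0+np.cos(th)*fy; return np.column_stack([np.cross(y,-n),y,-n])
def rad(th): return np.cos(th)*u0-np.sin(th)*fy
def go(p,R):
    s=ctrl.observe(); C=Ro.from_quat(s["ee_rot"]).as_matrix()
    print("turn first",Ro.from_matrix(C.T@R).as_rotvec().round(3),"then shift cm",(R.T@(p-s["tool_pos"])*100).round(2),"| shift in current axes",(C.T@(p-s["tool_pos"])*100).round(2))
    t=C.T@s["ft_torque"];f=C.T@s["ft_force"];print("t",s["clock"],"F tool",f.round(2),"T tool",t.round(3),"gap",s["finger_gap"],"grip",s["grasp_force"],"q",s["joint_positions"].round(2))
E
python3 -c "
from h import *
K=np.array([.476,.249,.1415])
go(K+.10*n,frame(.94))"
```

```text
turn first [ 0.431 -0.296  0.06 ] then shift cm [-29.26 -13.33  15.94] | shift in current axes [-30.66 -18.64  -0.18]
t 0.2 F tool [0.28 0.02 0.5 ] T tool [-0.053  0.04   0.029] gap 0.09170636243595788 grip 0.0 q [-0.89  0.5  -0.43  1.55  0.22  1.14 -0.21]
```

>>> move_arm(moves=[[9,[0,0,0],[0.108,-0.074,0.015]],[9,[0,0,0],[0.108,-0.074,0.015]],[9,[0,0,0],[0.108,-0.074,0.015]],[9,[0,0,0],[0.108,-0.074,0.015]],[9,[-3.6,-1.7,2],[0,0,0]],[9,[-3.6,-1.7,2],[0,0,0]],[9,[-3.6,-1.7,2],[0,0,0]],[9,[-3.6,-1.7,2],[0,0,0]],[9,[-3.6,-1.7,2],[0,0,0]],[9,[-3.6,-1.7,2],[0,0,0]],[9,[-3.6,-1.7,2],[0,0,0]]])

```text
clock: 1.3
tool_pos: [0.4392, 0.3335, 0.2277]
ee_rot: [0.23, 0.938, -0.239, 0.099]
ft_force: [0.7, 1.1, 0.5]
finger_gap: 0.0901
grasp_force: 0.0
```

Run:
```python
from h import *
import cv2
K=np.array([.476,.249,.1415])
c=eyes.get_calibration("wrist");im=eyes.read_camera("wrist")
go(K+.10*n,frame(.94))
np.savez("w1.npz",**{k:np.array(v) for k,v in c.items()})
print(proj("wrist",K,c),proj("wrist",K+.0135*n,c))
cv2.imwrite("pics/w1.png",cv2.resize(im[:,:,::-1],(800,600),interpolation=cv2.INTER_CUBIC))
```

```text
turn first [-0.007  0.003 -0.011] then shift cm [-3.04 -0.9   1.54] | shift in current axes [-3.04 -0.86  1.55]
t 1.35 F tool [-5.79 -3.54  4.62] T tool [-0.182 -0.133 -0.032] gap 0.0901039895966825 grip 0.0 q [-0.76  0.54 -0.23  1.58  0.47  1.47 -0.05]
[243.7844128  218.60698803] [243.23930666 223.45157369]
```

View pics/w1.png

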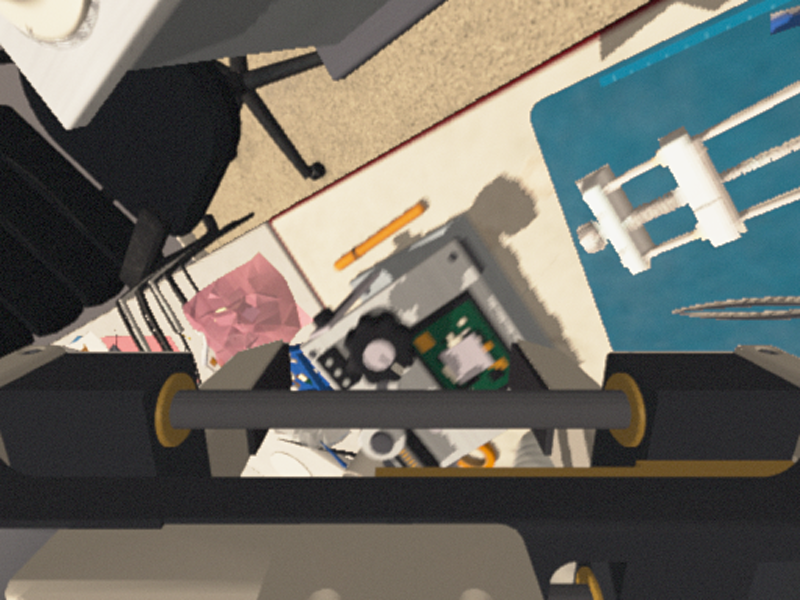

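The wrist view shows the knob top at (378,353) and the hub at (383,440). That agrees with my estimate to about 1.5 mm, so I go down around the knob and grip.

>>> move_arm(moves=[[8,[-3.0,-0.8,1.5],[-0.007,0.003,-0.011]],[8,[0,0,3.5],[0,0,0]],[8,[0,0,3.5],[0,0,0]],[8,[0,0,2.5],[0,0,0]],[8,[0,0,0.8],[0,0,0]],[8,[0,0,0],[0,0,0]],[8,[0,0,0],[0,0,0]]])

```text
clock: 2.05
tool_pos: [0.4701, 0.2613, 0.1382]
ee_rot: [0.224, 0.941, -0.235, 0.097]
ft_force: [1.1, -0.5, -0.1]
finger_gap: 0.0798
grasp_force: 0.0
```

Run:
```python
from h import *
K=np.array([.476,.249,.1415])
go(K-.013*n,frame(.94))
```

```text
turn first [ 0.009 -0.003  0.011] then shift cm [-1.09 -0.81  1.66] | shift in current axes [-1.08 -0.84  1.65]
t 2.05 F tool [-1.11  0.16  0.44] T tool [-0.488  0.318 -0.051] gap 0.0798311347271037 grip 0.0 q [-0.67  0.58 -0.2   1.73  0.53  1.25 -0.04]
```

>>> move_arm(moves=[[8,[-0.5,-0.4,0],[0.009,-0.003,0.011]],[8,[-0.5,-0.4,0.4],[0,0,0]],[8,[0,0,0.6],[0,0,0]],[8,[0,0,0.6],[0,0,0]],[8,[0,0,0],[0,0,0]],[8,[0,0,0],[0,0,0]]])

```text
clock: 2.65
tool_pos: [0.4758, 0.2415, 0.1294]
ee_rot: [0.23, 0.938, -0.24, 0.098]
ft_force: [-0.6, 0.6, 0.6]
finger_gap: 0.0801
grasp_force: 0.0
```

Run:
```python
from h import *
import cv2
K=np.array([.476,.249,.1415])
go(K-.013*n,frame(.94))
im=eyes.read_camera("wrist")[192:330,130:380,::-1];im2=eyes.read_camera("scene")[190:300,195:315,::-1]
f=lambda i:cv2.resize(i,None,fx=2.6,fy=2.6,interpolation=cv2.INTER_CUBIC)
a,b=cv2.resize(im,(500,276)),cv2.resize(im2,(300,276))
cv2.imwrite("pics/w2.png",np.hstack([a,b]))
```

```text
turn first [-0.003 -0.    -0.   ] then shift cm [-0.09  0.11 -0.12] | shift in current axes [-0.09  0.11 -0.12]
t 2.65 F tool [ 0.61 -0.05 -0.92] T tool [-0.52   0.356  0.006] gap 0.08012251544332964 grip 0.0 q [-0.65  0.59 -0.19  1.75  0.54  1.22 -0.04]
```

View pics/w2.png

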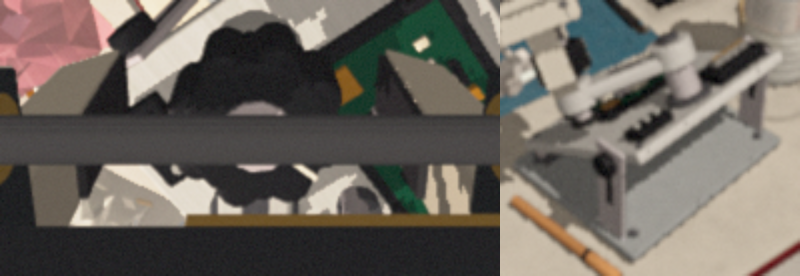

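The knob (crop x≈257) sits midway between the fingers (115 and 380). Close gently.

>>> move_arm(moves=[[8,[0,0.1,-0.1],[0,0,0]],[4,[0,0,0],[0,0,0]],[4,[0,0,0],[0,0,0]],[4,[0,0,0],[0,0,0]],[4,[0,0,0],[0,0,0]],[4,[0,0,0],[0,0,0]],[4,[0,0,0],[0,0,0]]], force=15)

```text
clock: 3.45
tool_pos: [0.4765, 0.2431, 0.1301]
ee_rot: [0.23, 0.938, -0.24, 0.099]
ft_force: [0.3, 0.4, -0.0]
finger_gap: 0.0505
grasp_force: 15.0
```

Run:
```python
from h import *
K=np.array([.476,.249,.1415])
go(K-.012*n,frame(.94))
```

```text
turn first [-0.002  0.    -0.   ] then shift cm [-0.07 -0.02 -0.08] | shift in current axes [-0.07 -0.02 -0.08]
t 3.45 F tool [-0.06  0.45 -0.15] T tool [-0.576  0.308  0.018] gap 0.05048392698331237 grip 14.999939203262329 q [-0.66  0.59 -0.19  1.75  0.54  1.23 -0.04]
```

>>> move_arm(moves=[[4,[-0.01,0.45,0],[0,0,0.05]],[4,[-0.04,0.9,0],[0,0,0.1]],[4,[-0.04,0.9,0],[0,0,0.1]],[4,[-0.04,0.9,0],[0,0,0.1]],[4,[0,0,0],[0,0,0]]])

```text
clock: 3.95
tool_pos: [0.4967, 0.2656, 0.119]
ee_rot: [0.39, 0.884, -0.219, 0.139]
ft_force: [2.1, 0.3, -3.4]
finger_gap: 0.0507
grasp_force: 15.0
```

```bash
cat >> h.py <<'E'
def sw(th):
    K=np.array([.476,.249,.1415]); P=K-.09*rad(.94); go(P+.09*rad(th)-.012*n,frame(th))
E
python3 -c "
from h import *
sw(.59)"
```

```text
turn first [-0.001  0.001 -0.001] then shift cm [-0.07 -0.09 -0.08] | shift in current axes [-0.07 -0.09 -0.08]
t 3.95 F tool [0.25 2.69 2.94] T tool [-0.89   0.356 -0.041] gap 0.0507275724424537 grip 15.001042038202286 q [-0.72  0.64 -0.12  1.68  0.51  1.23 -0.35]
```

>>> move_arm(moves=[[4,[-0.04,0.9,0],[0,0,0.1]],[4,[-0.04,0.9,0],[0,0,0.1]],[4,[-0.04,0.9,0],[0,0,0.1]],[4,[-0.04,0.9,0],[0,0,0.1]],[4,[-0.02,0.65,0],[0,0,0.07]],[4,[0,0,0],[0,0,0]]])

```text
clock: 4.55
tool_pos: [0.5331, 0.2836, 0.1117]
ee_rot: [0.584, 0.769, -0.181, 0.186]
ft_force: [1.1, -0.1, 0.1]
finger_gap: 0.0505
grasp_force: 15.0
```

```bash
python3 -c "
from h import *
sw(.12)"
```

```text
turn first [-0.001  0.001  0.001] then shift cm [-0.09  0.02 -0.1 ] | shift in current axes [-0.09  0.02 -0.1 ]
t 4.55 F tool [-0.39  1.01  0.08] T tool [-0.129  0.449  0.057] gap 0.050463125149182296 grip 15.000807791948318 q [-0.77  0.7  -0.01  1.57  0.45  1.23 -0.74]
```

Now the last part in smaller steps, watching for contact with the stop.

>>> move_arm(moves=[[4,[-0.01,0.4,0],[0,0,0.044]],[4,[0,0.3,0],[0,0,0.033]],[4,[0,0.2,0],[0,0,0.022]],[4,[0,0,0],[0,0,0]],[4,[0,0,0],[0,0,0]]])

```text
clock: 5.05
tool_pos: [0.5415, 0.2855, 0.1113]
ee_rot: [0.622, 0.739, -0.172, 0.195]
ft_force: [-2.3, 0.4, 1.6]
finger_gap: 0.0506
grasp_force: 15.0
```

```bash
python3 -c "
from h import *
sw(.02)"
```

```text
turn first [-0.001  0.002  0.002] then shift cm [-0.09  0.06 -0.1 ] | shift in current axes [-0.09  0.06 -0.1 ]
t 5.05 F tool [-0.18 -2.18 -1.76] T tool [ 0.66   0.449 -0.018] gap 0.050603186465759106 grip 15.000152438879013 q [-0.78  0.72  0.01  1.55  0.44  1.23 -0.82]
```

>>> move_arm(moves=[[4,[0,0.15,0],[0,0,0.016]],[4,[0,0.15,0],[0,0,0.016]],[4,[0,0,0],[0,0,0]],[4,[0,0,0],[0,0,0]]])

```text
clock: 5.45
tool_pos: [0.5448, 0.2861, 0.1113]
ee_rot: [0.634, 0.729, -0.168, 0.198]
ft_force: [-2.0, 0.3, -0.2]
finger_gap: 0.0505
grasp_force: 15.0
```

```bash
python3 -c "
from h import *
sw(-.01)"
```

```text
turn first [-0.001  0.002 -0.001] then shift cm [-0.1  0.  -0.1] | shift in current axes [-0.1  0.  -0.1]
t 5.45 F tool [ 0.55 -1.96 -0.13] T tool [ 0.684  0.426 -0.023] gap 0.05051710611391307 grip 15.000087171792984 q [-0.78  0.72  0.02  1.54  0.43  1.23 -0.85]
```

>>> move_arm(moves=[[4,[0,0.15,0],[0,0,0]],[4,[0,0.15,0],[0,0,0]],[4,[0,0,0],[0,0,0]],[4,[0,0,0],[0,0,0]]])

```text
clock: 5.85
tool_pos: [0.5453, 0.2862, 0.1112]
ee_rot: [0.633, 0.729, -0.171, 0.197]
ft_force: [-8.3, -1.4, 5.4]
finger_gap: 0.0507
grasp_force: 15.0
```

```bash
python3 -c "
from h import *
sw(-.01)"
```

```text
turn first [-0.005  0.003  0.   ] then shift cm [-0.11 -0.05 -0.11] | shift in current axes [-0.11 -0.05 -0.11]
t 5.85 F tool [-2.9  -8.42 -4.59] T tool [2.147 0.076 0.021] gap 0.05074894934372944 grip 15.00052124261856 q [-0.78  0.72  0.02  1.54  0.43  1.24 -0.85]
```

>>> move_arm(moves=[[6.5,[0,0,0],[0,0,0]],[6.5,[0,0,0],[0,0,0]],[6.5,[-0.1,-0.1,-0.1],[0,0,0]],[6.5,[0,0,0],[0,0,0]]])

```text
clock: 6.25
tool_pos: [0.5474, 0.2859, 0.113]
ee_rot: [0.634, 0.729, -0.168, 0.198]
ft_force: [0.0, 0.3, 0.1]
finger_gap: 0.065
grasp_force: 0.0
```

Run:
```python
from h import *
sw(0)
s=ctrl.observe();c=eyes.get_calibration("wrist");C=Ro.from_quat(s["ee_rot"]).as_matrix()
print("cam in tool",C.T@(-c["R"].T@c["t"]-s["tool_pos"]),s["tool_pos"])
print("cap",tri([ray("top",np.array((399,172))/1.5625),ray("scene",np.array((487,236))/1.5625)]))
import cv2
a=eyes.read_camera("top")[150:260,215:315,::-1];b=eyes.read_camera("wrist")[150:300,130:380,::-1]
cv2.imwrite("pics/t2.png",np.hstack([cv2.resize(a,(300,330),interpolation=cv2.INTER_CUBIC),cv2.resize(b,(500,330))]))
```

```text
turn first [-0.     0.001 -0.012] then shift cm [ 0.03 -0.34  0.02] | shift in current axes [ 0.03 -0.34  0.02]
t 6.25 F tool [ 0.18  0.07 -0.19] T tool [ 0.052  0.517 -0.003] gap 0.0649671217127184 grip 0.0 q [-0.78  0.72  0.02  1.54  0.44  1.24 -0.85]
cam in tool [ 7.38492783e-02  1.49268955e-04 -1.57289263e-01] [0.54737202 0.28594216 0.11297984]
cap [0.74575951 0.25581549 0.19718182]
```

View pics/t2.png

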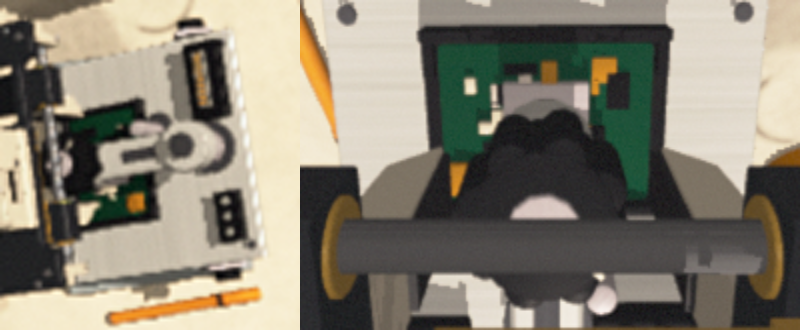

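The clamp arm now lies down the slope over the can, against its stop. In the wrist crop the knob is at x≈548 and the finger middle at x≈557. I centre the tool and wind it back half a turn for a long tightening stroke.

>>> move_arm(moves=[[6.5,[-0.1,-0.2,0],[0,0,0]],[6.5,[0,0,0],[0,0,-0.14]],[6.5,[0,0,0],[0,0,-0.14]],[6.5,[0,0,0],[0,0,-0.14]],[6.5,[0,0,0],[0,0,-0.14]],[6.5,[0,0,0],[0,0,-0.14]],[6.5,[0,0,0],[0,0,-0.14]],[6.5,[0,0,0],[0,0,-0.14]],[6.5,[0,0,0],[0,0,-0.14]],[6.5,[0,0,0],[0,0,-0.14]],[6.5,[0,0,0],[0,0,-0.14]],[6.5,[0,0,0],[0,0,-0.17]]])

```text
clock: 7.55
tool_pos: [0.5449, 0.2847, 0.1132]
ee_rot: [-0.06, 0.964, -0.259, 0.023]
ft_force: [-0.5, -0.1, 0.4]
finger_gap: 0.0653
grasp_force: 0.0
```

```bash
python3 -c "
from h import *
sw(0)
s=ctrl.observe();print(s['tool_pos'])"
```

```text
turn first [-2.000e-03  1.000e-03  1.544e+00] then shift cm [ 0.12 -0.08 -0.  ] | shift in current axes [ 0.08  0.12 -0.  ]
t 7.55 F tool [ 0.48 -0.22 -0.37] T tool [-0.616  0.006  0.041] gap 0.06529773518089133 grip 0.0 q [-0.57  0.74 -0.3   1.54  0.62  1.32  0.57]
[0.54487749 0.2846664  0.1132195 ]
```

>>> move_arm(moves=[[4,[0,0,0],[0,0,0]],[4,[0,0,0],[0,0,0]],[4,[0,0,0],[0,0,0]],[4,[0,0,0],[0,0,0]],[4,[0,0,0],[0,0,0]]], force=15)

```text
clock: 8.05
tool_pos: [0.5448, 0.2852, 0.113]
ee_rot: [-0.057, 0.964, -0.258, 0.023]
ft_force: [1.7, 2.0, -2.1]
finger_gap: 0.0507
grasp_force: 15.0
```

```bash
python3 -c "
from h import *
sw(0)
s=ctrl.observe();print(s['tool_pos'])"
```

```text
turn first [-0.002  0.     1.538] then shift cm [ 0.06 -0.07  0.  ] | shift in current axes [0.08 0.06 0.  ]
t 8.05 F tool [-1.88  2.61  0.92] T tool [-0.984 -0.162 -0.063] gap 0.05072810466669605 grip 14.999852031469345 q [-0.57  0.74 -0.3   1.54  0.62  1.32  0.57]
[0.54475723 0.28518784 0.11300029]
```

>>> move_arm(moves=[[6.5,[0,0.05,0],[0,0,0]],[6.5,[0,0,0],[0,0,0]],[6.5,[0,0,0],[0,0,-0.14]],[6.5,[0,0,0],[0,0,-0.14]],[6.5,[0,0,0],[0,0,-0.14]],[6.5,[0,0,0],[0,0,-0.14]],[6.5,[0,0,0],[0,0,-0.14]],[6.5,[0,0,0],[0,0,-0.14]],[6.5,[0,0,0],[0,0,-0.14]],[6.5,[0,0,0],[0,0,-0.14]],[6.5,[0,0,0],[0,0,-0.14]],[6.5,[0,0,0],[0,0,-0.14]]])

```text
clock: 9.25
tool_pos: [0.545, 0.2848, 0.1132]
ee_rot: [-0.666, 0.699, -0.213, -0.15]
ft_force: [-0.4, -0.2, 0.2]
finger_gap: 0.065
grasp_force: 0.0
```

>>> move_arm(moves=[[6.5,[0,0,0],[0,0,-0.14]],[6.5,[0,0,0],[0,0,-0.03]],[6.5,[0,0,0],[0,0,0]]])

```text
clock: 9.55
tool_pos: [0.5449, 0.2849, 0.113]
ee_rot: [0.721, -0.643, 0.2, 0.166]
ft_force: [0.0, -0.1, 0.1]
finger_gap: 0.065
grasp_force: 0.0
```

```bash
python3 -c "
from h import *
sw(0)
s=ctrl.observe();print(s['tool_pos'])"
```

```text
turn first [-3.000e-03 -2.000e-03  3.106e+00] then shift cm [ 0.09 -0.08 -0.01] | shift in current axes [-0.08  0.09 -0.01]
t 9.55 F tool [ 0.15  0.   -0.07] T tool [-0.096 -0.666 -0.016] gap 0.06498054970408103 grip 0.0 q [-0.38  0.8  -0.59  1.53  0.8   1.43  2.02]
[0.54489904 0.28493996 0.11297604]
```

>>> move_arm(moves=[[4,[0,0,0],[0,0,0]],[4,[0,0,0],[0,0,0]],[4,[0,0,0],[0,0,0]],[4,[0,0,0],[0,0,0]],[4,[0,0,0],[0,0,0]]], force=35)

```text
clock: 10.05
tool_pos: [0.5449, 0.2853, 0.1131]
ee_rot: [0.722, -0.642, 0.199, 0.166]
ft_force: [0.2, 0.1, 0.0]
finger_gap: 0.0506
grasp_force: 35.0
```

```bash
python3 -c "
from h import *
sw(0)
s=ctrl.observe();print(s['tool_pos'])"
```

```text
turn first [-3.000e-03 -1.000e-03  3.108e+00] then shift cm [ 0.06 -0.09  0.02] | shift in current axes [-0.06  0.09  0.02]
t 10.05 F tool [-0.08 -0.25 -0.05] T tool [-0.079 -0.611 -0.028] gap 0.05061733528460221 grip 35.000097155570984 q [-0.38  0.8  -0.59  1.53  0.8   1.43  2.02]
[0.54490969 0.2853171  0.11308585]
```

>>> move_arm(moves=[[4,[0,0,0],[0,0,0.07]],[4,[0,0,0],[0,0,0.12]],[4,[0,0,0],[0,0,0.12]],[4,[0,0,0],[0,0,0.12]],[4,[0,0,0],[0,0,0.12]],[4,[0,0,0],[0,0,0.12]],[4,[0,0,0],[0,0,0.12]],[4,[0,0,0],[0,0,0]]])

```text
clock: 10.85
tool_pos: [0.5448, 0.2854, 0.113]
ee_rot: [-0.419, 0.87, -0.248, -0.077]
ft_force: [0.9, -0.4, -0.3]
finger_gap: 0.0503
grasp_force: 35.0
```

```bash
python3 -c "
from h import *
sw(0)
s=ctrl.observe();print(s['tool_pos'])"
```

```text
turn first [-2.000e-03  0.000e+00  2.318e+00] then shift cm [ 0.05 -0.08  0.02] | shift in current axes [0.02 0.09 0.02]
t 10.85 F tool [-0.36 -0.77  0.51] T tool [-0.533 -0.453 -0.076] gap 0.05031530211106458 grip 35.00128984451294 q [-0.47  0.77 -0.45  1.53  0.71  1.37  1.29]
[0.54476006 0.28540206 0.11302805]
```

>>> move_arm(moves=[[4,[0,0,0],[0,0,0.12]],[4,[0,0,0],[0,0,0.12]],[4,[0,0,0],[0,0,0.12]],[4,[0,0,0],[0,0,0.12]],[4,[0,0,0],[0,0,0.12]],[4,[0,0,0],[0,0,0.12]],[4,[0,0,0],[0,0,0.1]],[4,[0,0,0],[0,0,0]]])

```text
clock: 11.65
tool_pos: [0.5448, 0.2854, 0.113]
ee_rot: [-0.039, 0.965, -0.258, 0.028]
ft_force: [0.8, -0.7, 0.1]
finger_gap: 0.0505
grasp_force: 35.0
```

```bash
python3 -c "
from h import *
sw(0)"
```

```text
turn first [-2.000e-03  1.000e-03  1.501e+00] then shift cm [ 0.04 -0.08  0.01] | shift in current axes [0.08 0.04 0.01]
t 11.65 F tool [-0.75 -0.67  0.34] T tool [-0.642 -0.026 -0.001] gap 0.050511303525474886 grip 35.00106632709503 q [-0.57  0.74 -0.3   1.53  0.62  1.32  0.53]
```

>>> move_arm(moves=[[4,[0,0,0],[0,0,0.1]],[4,[0,0,0],[0,0,0.1]],[4,[0,0,0],[0,0,0]]])

```text
clock: 11.95
tool_pos: [0.5448, 0.2855, 0.113]
ee_rot: [0.057, 0.964, -0.254, 0.054]
ft_force: [0.4, -0.8, 0.4]
finger_gap: 0.0501
grasp_force: 35.0
```

```bash
python3 -c "
from h import *
sw(0)"
```

```text
turn first [-2.000e-03  1.000e-03  1.302e+00] then shift cm [ 0.04 -0.08  0.02] | shift in current axes [0.09 0.02 0.02]
t 11.95 F tool [-0.5  -0.88  0.05] T tool [-0.688  0.204 -0.012] gap 0.0501263193019962 grip 35.001145005226135 q [-0.6   0.73 -0.26  1.54  0.6   1.31  0.35]
```

>>> move_arm(moves=[[4,[0,0,0],[0,0,0.1]],[4,[0,0,0],[0,0,0.1]],[4,[0,0,0],[0,0,0]]])

```text
clock: 12.25
tool_pos: [0.5448, 0.2855, 0.113]
ee_rot: [0.152, 0.954, -0.247, 0.079]
ft_force: [0.6, 0.3, 0.1]
finger_gap: 0.0507
grasp_force: 35.0
```

```bash
python3 -c "
from h import *
sw(0)"
```

```text
turn first [-2.000e-03  1.000e-03  1.103e+00] then shift cm [ 0.04 -0.08  0.01] | shift in current axes [ 0.09 -0.    0.01]
t 12.25 F tool [-0.5   0.42 -0.25] T tool [-0.588  0.221 -0.013] gap 0.050696276642288665 grip 35.00118613243103 q [-0.62  0.73 -0.22  1.54  0.57  1.29  0.17]
```

>>> move_arm(moves=[[4,[0,0,0],[0,0,0.1]],[4,[0,0,0],[0,0,0.1]],[4,[0,0,0],[0,0,0]]])

```text
clock: 12.55
tool_pos: [0.5448, 0.2855, 0.1129]
ee_rot: [0.247, 0.934, -0.238, 0.103]
ft_force: [1.0, 0.8, 1.0]
finger_gap: 0.0502
grasp_force: 35.0
```

```bash
python3 -c "
from h import *
sw(0)"
```

```text
turn first [-0.001  0.001  0.903] then shift cm [ 0.03 -0.08  0.01] | shift in current axes [ 0.08 -0.02  0.01]
t 12.55 F tool [-0.81  0.7  -1.18] T tool [-0.508  0.354 -0.045] gap 0.0502457605273503 grip 35.00114142894745 q [-0.65  0.73 -0.18  1.54  0.55  1.28 -0.02]
```

>>> move_arm(moves=[[4,[0,0,0],[0,0,0.1]],[4,[0,0,0],[0,0,0.1]],[4,[0,0,0],[0,0,0]]])

```text
clock: 12.85
tool_pos: [0.5448, 0.2855, 0.113]
ee_rot: [0.338, 0.904, -0.227, 0.126]
ft_force: [0.7, 1.6, 0.8]
finger_gap: 0.0503
grasp_force: 35.0
```

```bash
python3 -c "
from h import *
sw(0)"
```

```text
turn first [-0.001  0.001  0.704] then shift cm [ 0.03 -0.08  0.02] | shift in current axes [ 0.08 -0.04  0.02]
t 12.85 F tool [ 0.06  1.34 -1.41] T tool [-0.526  0.471 -0.034] gap 0.05025766386950322 grip 35.00123083591461 q [-0.68  0.72 -0.14  1.54  0.53  1.27 -0.2 ]
```

>>> move_arm(moves=[[4,[0,0,0],[0,0,0.1]],[4,[0,0,0],[0,0,0.1]],[4,[0,0,0],[0,0,0]]])

```text
clock: 13.15
tool_pos: [0.5448, 0.2855, 0.113]
ee_rot: [0.427, 0.866, -0.213, 0.148]
ft_force: [-0.1, 1.1, 1.0]
finger_gap: 0.0502
grasp_force: 35.0
```

```bash
python3 -c "
from h import *
sw(0)"
```

```text
turn first [-0.001  0.001  0.504] then shift cm [ 0.03 -0.08  0.02] | shift in current axes [ 0.07 -0.06  0.02]
t 13.15 F tool [ 0.4   0.29 -1.39] T tool [-0.354  0.549  0.039] gap 0.05023095246020165 grip 35.001180768013 q [-0.71  0.72 -0.1   1.54  0.5   1.26 -0.38]
```

Turned 2.6 rad so far, still easy.

>>> move_arm(moves=[[4,[0,0,0],[0,0,0.1]],[4,[0,0,0],[0,0,0.1]],[4,[0,0,0],[0,0,0]]])

```text
clock: 13.45
tool_pos: [0.5448, 0.2856, 0.113]
ee_rot: [0.511, 0.819, -0.197, 0.169]
ft_force: [1.7, 0.8, 0.6]
finger_gap: 0.0505
grasp_force: 35.0
```

```bash
python3 -c "
from h import *
sw(0)"
```

```text
turn first [-0.001  0.001  0.304] then shift cm [ 0.03 -0.08  0.02] | shift in current axes [ 0.06 -0.07  0.02]
t 13.45 F tool [-0.37  1.8  -0.79] T tool [-0.271  0.624 -0.112] gap 0.05049244346385425 grip 35.001243352890015 q [-0.73  0.72 -0.05  1.54  0.48  1.25 -0.56]
```

>>> move_arm(moves=[[4,[0,0,0],[0,0,0.1]],[4,[0,0,0],[0,0,0]]])

```text
clock: 13.65
tool_pos: [0.5448, 0.2856, 0.113]
ee_rot: [0.551, 0.793, -0.189, 0.178]
ft_force: [-0.0, 1.2, 1.7]
finger_gap: 0.0505
grasp_force: 35.0
```

```bash
python3 -c "
from h import *
sw(0)"
```

```text
turn first [-0.001  0.001  0.205] then shift cm [ 0.03 -0.08  0.02] | shift in current axes [ 0.05 -0.07  0.02]
t 13.65 F tool [ 0.14  0.19 -2.06] T tool [-0.233  0.639 -0.335] gap 0.05048418410701251 grip 35.00127911567688 q [-0.75  0.72 -0.03  1.54  0.47  1.25 -0.65]
```

Seated at about 2.8 rad; the torque is rising along its spring. I go on in small steps.

>>> move_arm(moves=[[4,[0,0,0],[0,0,0.08]],[4,[0,0,0],[0,0,0.07]],[4,[0,0,0],[0,0,0]]])

```text
clock: 13.95
tool_pos: [0.5448, 0.2856, 0.113]
ee_rot: [0.609, 0.749, -0.175, 0.192]
ft_force: [0.8, 1.0, 0.1]
finger_gap: 0.0505
grasp_force: 35.0
```

```bash
python3 -c "
from h import *
sw(0)"
```

```text
turn first [-0.001  0.001  0.055] then shift cm [ 0.03 -0.09  0.02] | shift in current axes [ 0.04 -0.09  0.02]
t 13.95 F tool [ 0.66  0.95 -0.47] T tool [-0.13   0.716 -0.485] gap 0.050471257048053136 grip 35.001128911972046 q [-0.77  0.72 -0.    1.54  0.45  1.24 -0.79]
```

>>> move_arm(moves=[[4,[0,0,0],[0,0,0.07]],[4,[0,0,0],[0,0,0.07]],[4,[0,0,0],[0,0,0]]])

```text
clock: 14.25
tool_pos: [0.5448, 0.2856, 0.113]
ee_rot: [0.661, 0.705, -0.161, 0.204]
ft_force: [1.1, 1.9, 2.4]
finger_gap: 0.0508
grasp_force: 35.0
```

```bash
python3 -c "
from h import *
sw(0)"
```

```text
turn first [-0.001  0.001 -0.086] then shift cm [ 0.03 -0.09  0.02] | shift in current axes [ 0.02 -0.09  0.02]
t 14.25 F tool [ 0.4   1.35 -2.88] T tool [-0.034  0.755 -0.266] gap 0.05079580084751036 grip 35.00102877616882 q [-0.79  0.72  0.03  1.54  0.43  1.23 -0.92]
```

>>> move_arm(moves=[[4,[0,0,0],[0,0,0.08]],[4,[0,0,0],[0,0,0.08]],[4,[0,0,0],[0,0,0.08]],[4,[0,0,0],[0,0,0]]])

```text
clock: 14.65
tool_pos: [0.5449, 0.2855, 0.1129]
ee_rot: [0.74, 0.62, -0.135, 0.221]
ft_force: [1.0, 1.6, 0.7]
finger_gap: 0.0504
grasp_force: 35.0
```

```bash
python3 -c "
from h import *
sw(0)"
```

```text
turn first [-0.001  0.001 -0.327] then shift cm [ 0.03 -0.09  0.02] | shift in current axes [ 0.   -0.09  0.02]
t 14.65 F tool [ 1.26  0.83 -1.32] T tool [ 0.169  0.821 -0.054] gap 0.05035443794043242 grip 35.0011271238327 q [-0.83  0.72  0.08  1.55  0.4   1.22 -1.13]
```

>>> move_arm(moves=[[4,[0,0,0],[0,0,0.08]],[4,[0,0,0],[0,0,0.07]],[4,[0,0,0],[0,0,0]]])

```text
clock: 14.95
tool_pos: [0.5449, 0.2855, 0.113]
ee_rot: [0.785, 0.563, -0.118, 0.231]
ft_force: [0.7, 1.6, 0.9]
finger_gap: 0.0502
grasp_force: 35.0
```

```bash
python3 -c "
from h import *
sw(0)"
```

```text
turn first [-0.     0.001 -0.477] then shift cm [ 0.03 -0.09  0.02] | shift in current axes [-0.01 -0.1   0.02]
t 14.95 F tool [ 1.13  0.46 -1.54] T tool [ 0.279  0.766 -0.054] gap 0.05019425136105266 grip 35.00103771686554 q [-0.85  0.72  0.11  1.55  0.38  1.21 -1.27]
```

The click has been passed: torque peaked at 0.49, fell away, and the knob is now free. Release and look.

>>> move_arm(moves=[[6.5,[0,0,0],[0,0,0]],[6.5,[0,0,0],[0,0,0]],[6.5,[0,0,0],[0,0,0]],[6.5,[0,0,0],[0,0,0]]])

```text
clock: 15.35
tool_pos: [0.5446, 0.2848, 0.1127]
ee_rot: [0.786, 0.561, -0.118, 0.231]
ft_force: [0.1, -0.1, 0.4]
finger_gap: 0.0649
grasp_force: 0.0
```

```bash
python3 -c "
from h import *
import cv2
sw(0)
b=eyes.read_camera('wrist')[130:290,130:380,::-1]
cv2.imwrite('pics/w3.png',cv2.resize(b,(750,480),interpolation=cv2.INTER_CUBIC))"
```

```text
turn first [-0.001  0.003 -0.48 ] then shift cm [ 0.08 -0.05 -0.04] | shift in current axes [ 0.05 -0.08 -0.04]
t 15.35 F tool [-0.23  0.18 -0.27] T tool [ 0.314  0.466 -0.065] gap 0.06486184101158594 grip 0.0 q [-0.85  0.72  0.12  1.55  0.37  1.21 -1.27]
```

View pics/w3.png

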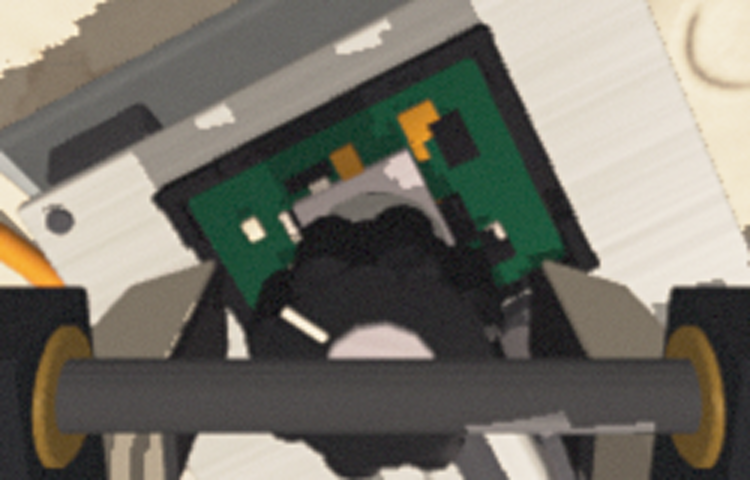

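The lobes sit centred between the fingers as they were when gripped, so nothing slipped. The board is in its nest and the arm is on its stop. Withdraw along the axis.

>>> move_arm(moves=[[6.5,[0,0,-1],[0,0,0]],[6.5,[0,0,-2],[0,0,0]],[6.5,[0,0,-3],[0,0,0]],[6.5,[0,0,-3],[0,0,0]],[6.5,[0,0,-3],[0,0,0]],[6.5,[0,0,0],[0,0,0]],[6.5,[0,0,0],[0,0,0]],[6.5,[0,0,0],[0,0,0]]])

```text
clock: 16.2
tool_pos: [0.5356, 0.3438, 0.2161]
ee_rot: [0.786, 0.561, -0.119, 0.232]
ft_force: [-0.3, 0.7, 0.3]
finger_gap: 0.065
grasp_force: 0.0
```

```bash
python3 -c "
from h import *
import cv2
sw(0)
b=eyes.read_camera('wrist')[100:290,100:400,::-1]; a=eyes.read_camera('scene')[190:300,195:315,::-1]
cv2.imwrite('pics/w4.png',np.hstack([cv2.resize(b,(480,304),interpolation=cv2.INTER_CUBIC),cv2.resize(a,(320,304),interpolation=cv2.INTER_CUBIC)]))"
```

```text
turn first [-0.002  0.003 -0.481] then shift cm [ 0.08 -0.05 11.9 ] | shift in current axes [ 0.09 -0.07 11.9 ]
t 16.2 F tool [ 0.31 -0.4  -0.62] T tool [ 0.275  0.436 -0.046] gap 0.06504924524590311 grip 0.0 q [-0.9   0.66  0.1   1.38  0.35  1.44 -1.25]
```

View pics/w4.png

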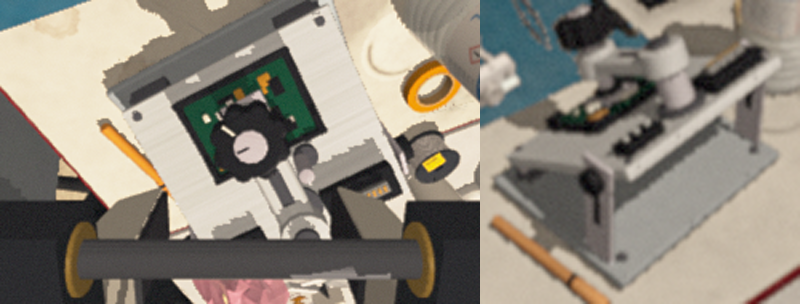

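The view confirms it: the white mark on the knob is about 60° (1.05 rad) clockwise of the line on the screw cap. The board is nested, the arm is on its stop, and the bystanders in view are unmoved.

```bash
python3 -c "
from bench import job
print(job.sign_off())"
```

```text
the job is handed in; nothing more can be done
None
```

Job handed in: the clamp arm is on its stop over the nested board, the knob is tightened by one click (its mark sits about 60° past the screw's), and the gripper is clear; sign-off returned no verdict.

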